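# Fold the three-panel trivet and stow it in its tray

### The arm

A 6-joint arm with a two-finger parallel gripper is mounted at the origin on the work surface. World frame = base frame: x ahead of the robot, y to its left, z up, the work surface at z = 0. Lengths are in m, angles in degrees, forces in N, time in s.
With the tool pointing down it reaches from about 0.4 to 0.825 m from the base axis. Payload 7 kg.
Tool frame: the origin (TCP) lies at the centre of the arm's flange, where the gripper is bolted on; the fingertips stand 178 mm ahead of it and the grasp point (between the pads) lies 159 mm ahead of it (ctrl.hold_point_z is the distance from the TCP to the grasp point, in m); z points along the fingers, y is the line along which they close (so a half turn about z gives the same grasp; the last joint's range is limited). The gripper opens to 88 mm and grips with 3 to 60 N. Pads are 19 mm wide; open, the fingers measure 130 mm over their backs; the gripper's body (78 mm by 193 mm) begins 47 mm behind the grasp point.
Start: joints at [88.127, 20.546, 0.682, 0, -70.136, -16.507], TCP at [0.213, 0.641, 0.405] pointing down, gripper open.
Joint ranges: [-176.03, 176.03], [-82.01, 121.73], [-58.28, 71.71], [-173.87, 95.51], [-174.79, -0.11], [-173.66, 173.66]. Speed limits (degrees/s): [136.94, 136.94, 172.46, 180, 180, 180].

### API

Orientations are given as [roll, pitch, yaw] about the fixed x, y, z axes, in that order (R = Rz(yaw) Ry(pitch) Rx(roll)).
In Python, from plant import ctrl gives the robot as it stands.
- The arm moves only by the shell command python3 -m inch 'ROWS'. ROWS is JSON, one flat list of numbers, 7 for each row, row after row: the closure, from 0 (fully open) to 1 (shut), then the shift along the tool's x, y, z in mm, then the turn, a rotation vector about the tool's x, y, z in degrees. In form: [hand, x, y, z, wx, wy, wz, hand, x, y, z, wx, wy, wz, ...]. A call has 1 to 5 rows; each row is the pose to reach, as a shift and turn from the pose commanded when the call began, along the tool's axes at that moment; what a row does not reach only later rows make up. A row lasts 1/10 s, in which the tool goes at most 50 mm and 8.59 degrees, less where a joint would pass 70% of its speed; a pose out of reach is approached as far as the arm can. A call with a gripper value outside its range is refused whole. The fingers move at their own pace and stop on an object; the grip force is fixed at half the most. Time passes only in rows, so rows that repeat a pose let the fingers close. It gives the time, the measured TCP pose, the force, the opening and the grip force at its end, in the units of the state.
- ctrl.get_obs(): the state, without advancing time (a new reading comes with each control period).
- ctrl.snapshot(name): name is "scene" or "top" or "wrist"; returns a dict with "frame" (400x640x3 uint8, red, green, blue), "K" (3x3 intrinsics, pixels), "R" (3x3) and "t" (3): a world point X has camera coordinates R X + t. Camera axes: x right, y down, z forward; pixel columns grow to the right and rows downward; lengths in m; the calibration is good to about 2 mm. A picture is of the moment at which its call begins. There is no depth.
- ctrl.close_job(): hands the job in; it is judged then, once.
Trained networks look in a picture, given as the dict that the camera call returned (one of the last four; its "shot" number tells which), for a name from the list of things; names that differ only in an ending like _2 or _b are one class to them, and where a whole thing is asked for, a point or a joint stands for the part that bears it (a point fixed in the world has none). Each returns a list of dicts, best first, with "p" (0 to 1); they miss things now and then, are a little off and sometimes report something else, mostly with a low value. They report only what shows in the picture. A call takes as long as a camera call.
- ctrl.recognise(picture, thing): "location" ([x, y, z] in m, in world coordinates, good to about 4 mm: the middle of the surface that is visible of it).
- ctrl.trace(picture, thing): "pixels" (400x640 bool, what is visible of it).
- ctrl.mark_of(picture, thing): "location" ([x, y, z] in m, in world coordinates, good to about 4 mm: a listed point, or the origin of a listed thing).
The state is a dict: "clock": time; "joint_pos": joint angles; "qvel": joint speeds; "tau": joint torques, N m; "tool_pos": TCP position; "orientation": TCP orientation; "force": force on the tool from outside, world axes, zero at the start; "moment": the same for the moment, N m; "opening": finger opening in m; "gripper_force": force on a finger pad.
Only numpy, scipy, OpenCV 4.12 (cv2) and the standard library are available. Lean on these libraries where they do the work, as an engineer would, in place of code of your own. Each camera call takes 0.05 s, during which the arm holds its last target. There are 200 camera calls.

### The job

Take the open trivet down from the glass shelf and set it, still open, on the cork mat; there fold it flat, first the pale leaf over the iron middle panel and then the dark leaf over the pale one. Put the folded trivet back on the shelf, lying flat inside its wooden tray with the iron panel underneath and both leaves folded home. Set it down rather than dropping it, and leave the jars, canister, bowl, coffee pot and whisk where they stand.

Things in the scene. Friction and masses are not known exactly. Their poses are not given: they have to be found in the camera images.
- trivet: Loose folding trivet, 0.63 kg: black iron middle panel, a pale-wood leaf hinged at its local +y side, a dark-wood one at -y. 160 mm long in x (along the hinges); open 180 mm across (y), hinge stops keep open leaves from drooping. Folded: a pack 160 x 60 mm, 48 high (71 wide over the hinge ears near the ends). Origin mid-underside, z up. Iron panel: rubber feet 0-4 mm up, bars 4-18 mm up.
- trivet_mid (a point): Centre of the iron panel, 11 mm above what it stands on; axes as body trivet. On it a cross bar runs in y, 12 mm wide in x, 40 long, 6-18 mm above the feet, with 28 mm gaps either side: it can be pinched from above, fingers closing along x, to carry the open trivet level. Edge rails 160 mm long in x have outer faces at y = +-30 mm: panel or folded pack is gripped there, across 60 mm.
- pale_leaf (a joint): Fold angle (rad) of the pale leaf: 0 open, in the plane of the middle panel; pi/2 upright; pi folded flat on the middle panel. Friction hinge: stays where left, needs about 1 N at its rail to move.
- pale_hinge (a point): Point on the pale leaf's hinge axis (parallel to trivet x), half-way along: at y = +32, z = +7.5 mm from trivet_mid. Axes as trivet.
- pale_leaf_rail (a point): Middle of the pale leaf's steel outer rail, a free-turning tube 12 mm in diameter, parallel to the hinge, bare for the middle 60 mm: 52 mm out from the axis and, open, 7.5 below it. Inboard is a window 60 x 34 mm for a finger. Pinched from above, the tube lets the leaf swing round. Folded, it rests at y = -20, z = +15 mm from trivet_mid. Leaf 75 g, 14 mm thick.
- dark_leaf (a joint): Fold angle (rad) of the dark leaf: 0 open, pi folded flat over the folded pale leaf. Friction hinge as the pale one. Its hinge is raised to pass over the pale leaf; folded first, it blocks the pale leaf.
- dark_hinge (a point): Point on the dark leaf's hinge axis (parallel to trivet x), half-way along: at y = -32, z = +15 mm from trivet_mid. Axes as trivet.
- dark_leaf_rail (a point): Middle of the dark leaf's steel outer rail, the same turning tube: 52 mm out from its hinge axis and, open, 15 below it. Same window and weight as the pale leaf. Folded, it rests at y = +20, z = +30 mm from trivet_mid.
- mat_top (a point): Centre of the top of the brown cork mat, fixed on the counter; 180 mm (local x) by 250 mm (local y), 4 mm thick. z up.
- tray_floor (a point): Centre of the inner floor of the brown wooden stowing tray with blue felt lining, fixed on the glass shelf. Inside 84 mm (local x) by 180 mm (local y: its long side, roughly along world y); walls 6 mm thick, 12 mm above the floor; floor 4 mm above the glass. In the middle of both long sides the wall is cut away for 86 mm (finger notches). The pack may lie either way round in it.
- shelf_front (a point): Middle of the upper front edge of the fixed glass shelf. The glass reaches from here 210 mm away from the robot (+x) and 470 mm to either side (y); its top is level with this point, 60 mm above the counter; it is 10 mm thick, on brass posts at its corners.
- jar_sand_mid (a point): Sand-coloured stoneware jar with domed lid standing on the shelf, 84 mm diameter, 126 mm high; point on its axis 60 mm up. Bystander.
- jar_grey_mid (a point): Grey stoneware jar with domed lid on the shelf, same size; point on its axis 60 mm up. Bystander.
- canister_mid (a point): White ceramic pop-up canister with wooden lid and sprung steel button, on the shelf, 84 mm diameter, 120 mm high; point on its axis 60 mm up. Bystander.
- bowl_mid (a point): Carved wooden bowl on the counter, 128 mm diameter, 50 mm high; point on its axis 25 mm up. Bystander.
- cezve_mid (a point): Copper coffee pot on the counter, 80 mm diameter, 60 mm high, with a handle reaching 135 mm from its axis along local -y at 58 mm height; point on its axis 30 mm up. Bystander.
- whisk_mid (a point): Steel mini whisk lying on the counter beside the bowl, 200 mm long (local x), 40 mm wide and high; point at its middle, 20 mm up. Bystander.

How it is judged (in metres and radians):
On the way, in this order (a step that is already met when the one before it is completed fails the run):
1. the trivet, both leaves still open, stands on the cork mat (horizontal distance between trivet_mid and mat_top below 0.06 m and z of trivet_mid in the frame of mat_top between 0.006 and 0.016 m and angle between trivet_mid's own z axis and vertical below 0.08 rad and value of joint each of pale_leaf, dark_leaf below 1 rad), for 0.2 s.
2. on the mat the pale leaf is folded flat while the dark leaf is still open (horizontal distance between trivet_mid and mat_top below 0.06 m and z of trivet_mid in the frame of mat_top between 0.006 and 0.016 m and angle between trivet_mid's own z axis and vertical below 0.08 rad and value of joint pale_leaf above 3 rad and value of joint dark_leaf below 1.4 rad), for 0.2 s.
3. on the mat the dark leaf is folded flat over the pale one (horizontal distance between trivet_mid and mat_top below 0.06 m and z of trivet_mid in the frame of mat_top between 0.006 and 0.016 m and angle between trivet_mid's own z axis and vertical below 0.08 rad and value of joint each of pale_leaf, dark_leaf above 3 rad), for 0.2 s.
At the end, for the whole second after the job is handed in: The trivet lies still and released, feet down and flat (tilt under 0.06 rad), inside the tray: middle point within 14 mm of the tray's centre each way, 11 mm (+-4) above its floor, lengths aligned within 0.2 rad either way round, both leaves folded past 3.0 rad (value of joint each of pale_leaf, dark_leaf above 3 rad and x of trivet_mid in the frame of tray_floor between -0.014 and 0.014 m and y of trivet_mid in the frame of tray_floor between -0.014 and 0.014 m and z of trivet_mid in the frame of tray_floor between 0.007 and 0.015 m and angle between trivet_mid's own z axis and vertical below 0.06 rad and angle between the x axis of trivet_mid and the y axis of tray_floor, either way round below 0.2 rad and linear speed of trivet below 0.02 m/s); the robot touches nothing.
It fails at once if the trivet is let fall: it moves faster than 0.4 m/s while not held by the fingers (contact force between the fingers and trivet below 0.3 N and linear speed of trivet above 0.4 m/s).
It fails at once if a jar is shifted by more than 20 mm or tipped (distance of any of jar_sand_mid, jar_grey_mid from where it was at the start of the episode above 0.02 m or angle between any of jar_sand_mid, jar_grey_mid's own z axis and vertical above 0.3 rad).
It fails at once if the canister is shifted by more than 20 mm or tipped (distance of canister_mid from where it was at the start of the episode above 0.02 m or angle between canister_mid's own z axis and vertical above 0.3 rad).
It fails at once if the bowl or coffee pot is shifted by more than 20 mm or tipped (distance of any of bowl_mid, cezve_mid from where it was at the start of the episode above 0.02 m or angle between any of bowl_mid, cezve_mid's own z axis and vertical above 0.3 rad).
It fails at once if the whisk is shifted by more than 20 mm (distance of whisk_mid from where it was at the start of the episode above 0.02 m).
It also fails if it takes over 72 s, if anything falls off the work surface, if the arm or the gripper's body presses on something with over 40 N, if the wrist force passes 120 N, or if a joint passes its speed limit or range.

## Working session

There is one attempt and no reset: what is moved stays moved. The work goes in short steps, Python scripts to look and compute and a shell command to move; the robot and the scene stay as the last step left them, time stands still between calls to the robot, and variables do not carry over. Pictures are saved under pics/ and viewed, at most 10 in all, crops included, and the job is handed in when it is done.

```bash
mkdir -p pics; cat > h.py <<'E'
import numpy as np, cv2
from scipy.spatial.transform import Rotation as Ro
from plant import ctrl
def best(p,n,f='mark_of'):
    r=getattr(ctrl,f)(p,n)
    return [(np.round(d['location'],4).tolist(),round(d['p'],2)) for d in r[:2]]
def save(p,name): cv2.imwrite('pics/'+name+'.png',cv2.cvtColor(p['frame'],cv2.COLOR_RGB2BGR))
def pose():
    o=ctrl.get_obs(); return np.array(o['tool_pos']),Ro.from_euler('xyz',o['orientation'],degrees=True),o
def proj(p,X):
    c=p['R']@np.array(X)+p['t']; u=p['K']@c; return u[:2]/u[2]
E
python3 - <<'E'
from h import *
s=ctrl.snapshot('scene'); save(s,'s0'); t=ctrl.snapshot('top'); save(t,'t0')
for n in 'trivet_mid pale_hinge pale_leaf_rail dark_hinge dark_leaf_rail mat_top tray_floor shelf_front jar_sand_mid jar_grey_mid canister_mid bowl_mid cezve_mid whisk_mid'.split():
    print(n,best(s,n),best(t,n))
p,R,o=pose(); print(o, R.as_matrix().round(3))
E
```

```text
trivet_mid [([0.6691, 0.2103, 0.0732], 0.71), ([0.6594, 0.1286, 0.0904], 0.43)] [([0.6713, 0.2126, 0.0723], 0.72)]
pale_hinge [([0.6705, 0.2473, 0.0759], 0.67)] [([0.6707, 0.2442, 0.0817], 0.92)]
pale_leaf_rail [([0.6813, 0.2943, 0.089], 0.79), ([0.6703, 0.1821, 0.0898], 0.38)] [([0.679, 0.2961, 0.0932], 0.85)]
dark_hinge [([0.671, 0.181, 0.0913], 0.95), ([0.6805, 0.2932, 0.0906], 0.43)] [([0.6706, 0.1823, 0.0858], 0.64)]
dark_leaf_rail [([0.6595, 0.1292, 0.0903], 0.69), ([0.6683, 0.2478, 0.0765], 0.69)] [([0.6635, 0.1293, 0.0902], 0.67)]
mat_top [([0.44, 0.0026, 0.0093], 0.89)] [([0.4384, -0.0047, 0.0051], 0.91)]
tray_floor [([0.6597, -0.1748, 0.0663], 0.88)] [([0.6625, -0.1724, 0.0654], 0.6)]
shelf_front [([0.5756, -0.0011, 0.0583], 0.8)] [([0.5726, -0.0058, 0.0546], 0.6)]
jar_sand_mid [] [([0.6606, 0.0045, 0.1211], 0.57)]
jar_grey_mid [([0.644, -0.4042, 0.1201], 0.88)] [([0.6419, -0.405, 0.1174], 0.84), ([0.453, -0.3601, 0.0309], 0.28)]
canister_mid [([0.6568, 0.3956, 0.1215], 0.84)] [([0.6562, 0.3994, 0.1216], 0.92)]
bowl_mid [([0.3991, 0.3324, 0.0281], 0.89), ([0.6693, 0.2088, 0
[... 287 characters left out ...]
352e+01,  2.05458712e+01,  6.82335876e-01, -1.93956032e-03,
       -7.01366847e+01, -1.65062843e+01]), 'qvel': array([ 0.0350662 , -0.04134677,  0.17017369, -0.03251062, -0.04853765,
       -0.00101094]), 'tau': array([-1.53362635e-03, -5.82383680e+01,  2.93291903e+01,  7.00216010e+00,
        1.23705436e-02, -2.45035523e-05]), 'tool_pos': array([0.21283455, 0.64053913, 0.40466353]), 'orientation': array([ 1.79999271e+02,  1.68646232e-03, -1.83792082e+01]), 'force': array([0.23744502, 0.21103654, 0.23456516]), 'moment': array([ 0.0234456 , -0.00035989, -0.04142901]), 'gripper_force': 0.0, 'opening': 0.08801637074515933} [[ 0.949 -0.315 -0.   ]
 [-0.315 -0.949 -0.   ]
 [-0.     0.    -1.   ]]
```

View pics/s0.png

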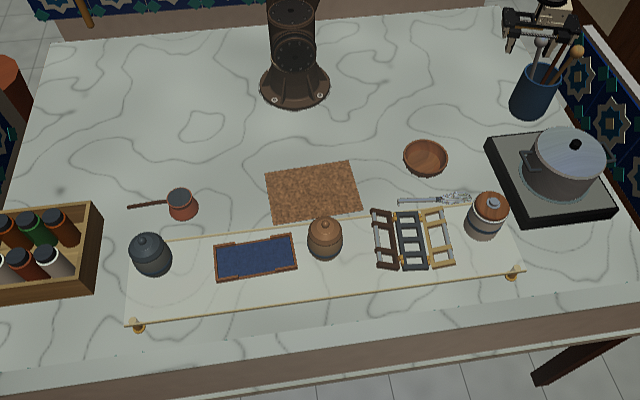

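View pics/t0.png

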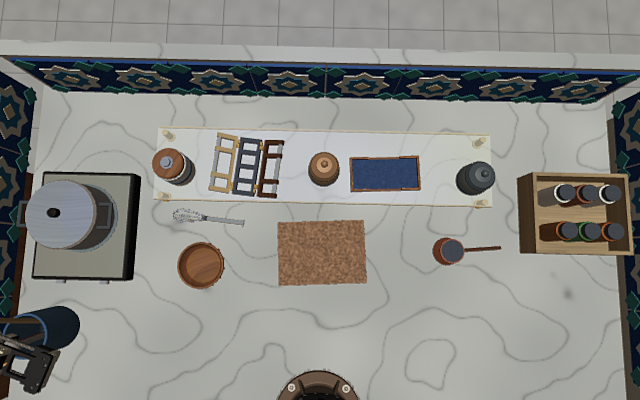

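The scene picture shows the trivet on the shelf at about (413,240). The pale leaf faces the canister at (487,215) and the dark leaf faces the sand jar at (325,240). The tray is at (255,258) and the mat at (313,190), with the bowl, whisk and pot clear of the path. The top picture agrees: trivet (247,165), mat (322,252), tray (385,174). The rails read about 90 mm high, so the leaves are slightly raised.

```bash
python3 - <<'E'
from h import *
t=ctrl.snapshot('top'); s=ctrl.snapshot('scene')
def plane(p,m,z):
    v,u=np.nonzero(m); d=np.linalg.inv(p['K'])@np.c_[u,v,np.ones(len(u))].T
    C=-p['R'].T@p['t']; D=p['R'].T@d; k=(z-C[2])/D[2]
    return (C[:,None]+k*D)[:2].T
for n,z in (('mat_top',.004),('tray_floor',.07)):
    for p in (t,s):
        for d in ctrl.trace(p,n)[:1]:
            print(n,d['p'],cv2.minAreaRect(plane(p,d['pixels'],z).astype(np.float32)))
for p in (t,s):
    for n in ('trivet_mid','pale_leaf_rail','dark_leaf_rail'): print(n,best(p,n,'recognise'))
# goal: above trivet
g=np.array([.670,.211,.33]); P,R,o=pose(); print(P,R.inv().apply(g-P)*1000,(R.inv()*Ro.from_euler('xyz',[180,0,-96.5],degrees=True)).as_rotvec(degrees=True))
E
```

```text
mat_top 0.67 ((0.438642680644989, 0.0005402565002441406), (0.1850729137659073, 0.2516181766986847), 3.1191585063934326)
mat_top 0.74 ((0.6167894005775452, 0.16919635236263275), (0.0700322836637497, 0.1897588074207306), 85.10346984863281)
tray_floor 0.87 ((0.6576476693153381, -0.17004403471946716), (0.10265662521123886, 0.1990443468093872), 2.520317792892456)
trivet_mid [([0.6678, 0.2114, 0.0832], 0.95)]
pale_leaf_rail [([0.6755, 0.2788, 0.0893], 0.75), ([0.3969, 0.3407, 0.0148], 0.64)]
dark_leaf_rail [([0.6649, 0.1522, 0.0908], 0.56)]
trivet_mid [([0.6794, 0.2071, 0.0815], 0.88)]
pale_leaf_rail [([0.691, 0.2746, 0.0867], 0.73)]
dark_leaf_rail [([0.6723, 0.1511, 0.0852], 0.56)]
[0.21285237 0.64055029 0.40465168] [569.28238666 263.47134745  74.63706114] [7.49345619e-04 1.30009398e-03 7.81180450e+01]
```

```bash
python3 -m inch '[0.5,190,88,0,0,0,0,0.5,190,88,0,0,0,0,0.5,190,88,0,0,0,0,0.5,190,88,0,0,0,0,0.5,190,88,0,0,0,0]'
python3 -m inch '[0.5,190,88,0,0,0,0,0.5,190,88,0,0,0,0,0.5,190,88,0,0,0,0,0.5,190,88,0,0,0,0,0.5,190,88,0,0,0,0]'
python3 -m inch '[0.78,190,87,50,0,0,0,0.78,190,87,50,0,0,0,0.78,190,87,50,0,0,0,0.78,190,87,50,0,0,0,0.78,190,87,50,0,0,0]'
python3 -m inch '[0.78,0,0,0,0,0,39,0.78,0,0,0,0,0,39,0.78,0,0,0,0,0,39,0.78,0,0,0,0,0,39,0.78,0,0,0,0,0,39]'
python3 -m inch '[0.78,0,0,0,0,0,39.1,0.78,0,0,0,0,0,39.1,0.78,0,0,0,0,0,39.1,0.78,0,0,0,0,0,39.1,0.78,0,0,0,0,0,39.1]'
python3 - <<'E'
from h import *
w=ctrl.snapshot('wrist'); save(w,'w1')
for n in 'trivet_mid pale_hinge pale_leaf_rail dark_hinge dark_leaf_rail'.split(): print(n,best(w,n))
P,R,o=pose(); print(P,o['orientation'],o['opening'],o['clock'])
for z in (0.078,): print(proj(w,P+R.apply([0,0,P[2]-z])))
print(-w['R'].T@w['t'])
E
```

```text
clock: 2.6
tool_pos: [0.3681, 0.4938, 0.4051]
orientation: [180.0, -0.0, -18.6]
force: [0.5, -0.3, 0.2]
opening: 0.0533
gripper_force: 0.0
clock: 3.1
tool_pos: [0.5207, 0.3506, 0.4046]
orientation: [180.0, -0.0, -18.6]
force: [-0.3, 1.5, -0.1]
opening: 0.0436
gripper_force: 0.0
clock: 3.6
tool_pos: [0.673, 0.2083, 0.3523]
orientation: [179.9, 0.1, -18.6]
force: [-1.5, 0.0, -0.4]
opening: 0.0196
gripper_force: 0.0
clock: 4.1
tool_pos: [0.6706, 0.212, 0.3547]
orientation: [-180.0, 0.0, -57.7]
force: [-0.4, 0.3, 0.6]
opening: 0.0189
gripper_force: 0.0
clock: 4.6
tool_pos: [0.6706, 0.2121, 0.3548]
orientation: [-180.0, 0.0, -96.8]
force: [0.1, -0.6, -0.2]
opening: 0.0194
gripper_force: 0.0
trivet_mid [([0.666, 0.2134, 0.0731], 0.64)]
pale_hinge [([0.675, 0.2459, 0.0808], 0.68)]
pale_leaf_rail [([0.6655, 0.18, 0.0876], 0.33)]
dark_hinge [([0.6642, 0.1831, 0.0878], 0.69)]
dark_leaf_rail [([0.6609, 0.1255, 0.0926], 0.69)]
[0.67073824 0.21157998 0.35472627] [-1.79995314e+02  6.20081433e-03 -9.63456882e+01] 0.01957045119169636 4.9
[326.03728254 204.58382221]
[0.66236504 0.12990824 0.3345585 ]
```

View pics/w1.png

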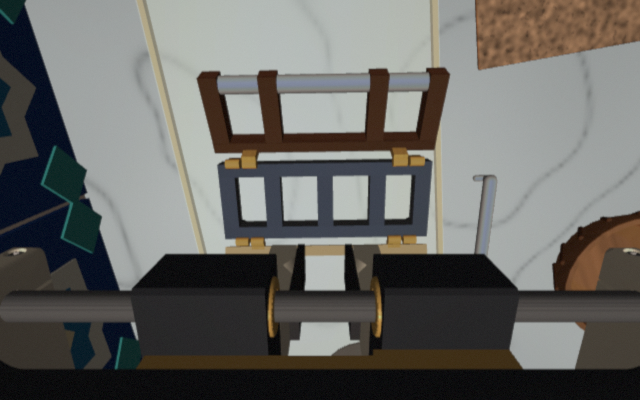

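The wrist picture shows the iron panel spanning (220–431, 162–237). Its middle bar is at (325,199), and my grasp point projects to (326,205), so it is centred to within about 1 mm along x. Now I descend.

```bash
python3 -m inch '[0.78,2,0,40,0,0,0,0.78,2,0,75,0,0,0,0.78,2,0,85,0,0,0,0.78,2,0,95,0,0,0,0.78,2,0,95,0,0,0]'
python3 -m inch '[0.78,0,0,6,0,0,0,0.78,0,0,12,0,0,0,0.78,0,0,17,0,0,0,0.78,0,0,17,0,0,0]'
```

```text
clock: 5.4
tool_pos: [0.6708, 0.2094, 0.2594]
orientation: [180.0, -0.0, -96.4]
force: [0.7, -0.8, 0.7]
opening: 0.0192
gripper_force: 0.0
clock: 5.8
tool_pos: [0.6704, 0.2091, 0.2421]
orientation: [180.0, -0.0, -96.5]
force: [-0.1, -0.2, 0.4]
opening: 0.0197
gripper_force: 0.0
```

```bash
python3 -m inch '[1,0,0,0,0,0,0,1,0,0,0,0,0,0,1,0,0,0,0,0,0,1,0,0,0,0,0,0,1,0,0,0,0,0,0]'
python3 -m inch '[1,0,0,-5,0,0,0,1,0,0,-15,0,0,0,1,0,0,-30,0,0,0,1,0,0,-50,0,0,0,1,0,0,-60,0,0,0]'
python3 - <<'E'
from h import *
w=ctrl.snapshot('wrist'); save(w,'w2')
P,R,o=pose(); print(P,o['orientation'],o['opening'],o['gripper_force'],o['force'],o['clock'])
g=np.array([.445,0.0,P[2]]); print(R.inv().apply(g-P)*1000)
E
```

```text
clock: 6.3
tool_pos: [0.6705, 0.2093, 0.2428]
orientation: [180.0, -0.0, -96.5]
force: [-1.0, 0.7, 1.9]
opening: 0.0117
gripper_force: 30.0
clock: 6.8
tool_pos: [0.6712, 0.2094, 0.3057]
orientation: [-179.8, 0.1, -96.5]
force: [0.7, -0.5, -4.9]
opening: 0.0117
gripper_force: 30.0
[0.6714377  0.20950499 0.30696385] [-1.79746340e+02  1.47942581e-01 -9.64582256e+01] 0.011687225575041404 29.986063241958618 [ 1.27424533  1.11972311 -2.61988346] 6.85
[233.64414879 201.43124518  -1.49507837]
```

View pics/w2.png

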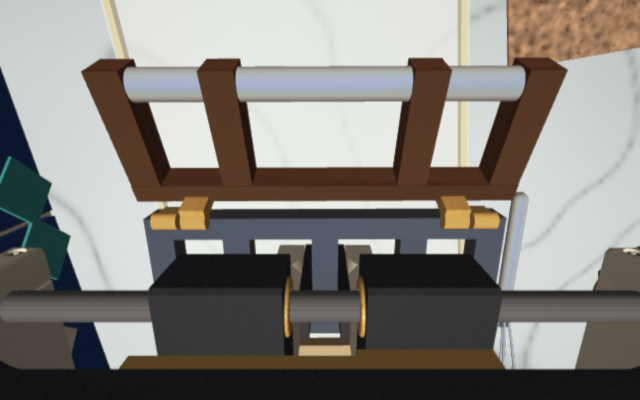

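The trivet is held by the middle bar (325,280). It hangs level with its leaves open, and the dark rail is at (325,83). I move back off the shelf first and then over the mat.

```bash
python3 -m inch '[1,0,20,-10,0,0,0,1,0,60,-10,0,0,0,1,0,105,-10,0,0,0,1,0,145,-10,0,0,0,1,0,160,-10,0,0,0]'
python3 -m inch '[1,40,10,0,0,0,0,1,85,20,0,0,0,0,1,130,40,0,0,0,0,1,175,40,0,0,0,0,1,210,41,0,0,0,0]'
python3 -m inch '[1,12,0,0,0,0,0,1,20,0,20,0,0,-3,1,24,0,45,0,0,-6.5,1,24,0,60,0,0,-6.5,1,24,0,60,0,0,-6.5]'
python3 - <<'E'
from h import *
P,R,o=pose(); print(P,o['orientation'],o['force'],o['clock'])
E
```

```text
clock: 7.35
tool_pos: [0.5083, 0.2268, 0.3127]
orientation: [179.9, -0.0, -96.5]
force: [0.8, 1.3, -5.1]
opening: 0.0114
gripper_force: 30.0
clock: 7.85
tool_pos: [0.4461, 0.0213, 0.3132]
orientation: [-179.9, 0.0, -96.5]
force: [-0.5, 0.6, -5.5]
opening: 0.0118
gripper_force: 30.0
clock: 8.35
tool_pos: [0.444, -0.0009, 0.2512]
orientation: [179.8, -0.1, -90.0]
force: [0.1, -0.9, -5.2]
opening: 0.0116
gripper_force: 30.0
[ 0.44399946 -0.00088667  0.25115603] [ 1.79824487e+02 -6.43077139e-02 -9.00299487e+01] [ 0.0508465  -0.87865864 -5.24122786] 8.35
```

```bash
python3 -m inch '[1,0,0,30,0,0,0,1,0,0,50,0,0,0,1,0,0,58,0,0,0,1,0,0,61,0,0,0,1,0,0,63,0,0,0]'
python3 -m inch '[1,0,0,1.5,0,0,0,1,0,0,2,0,0,0,1,0,0,2,0,0,0]'
```

```text
clock: 8.85
tool_pos: [0.4453, -0.0002, 0.1904]
orientation: [-179.9, 0.0, -89.9]
force: [0.3, -0.4, -5.3]
opening: 0.0116
gripper_force: 30.0
clock: 9.15
tool_pos: [0.4447, -0.0005, 0.1881]
orientation: [-179.9, 0.0, -90.0]
force: [-0.5, -1.0, -5.1]
opening: 0.0119
gripper_force: 30.0
```

```bash
python3 -m inch '[1,0,0,1,0,0,0,1,0,0,2,0,0,0,1,0,0,2.5,0,0,0,1,0,0,2.5,0,0,0]'
```

```text
clock: 9.55
tool_pos: [0.4447, -0.0005, 0.1867]
orientation: [-179.9, 0.0, -89.9]
force: [-7.7, 1.8, 19.0]
opening: 0.0115
gripper_force: 30.0
```

```bash
python3 -m inch '[1,0,0,-1,0,0,0,0.8,0,0,-1,0,0,0,0.78,0,0,-1,0,0,0,0.78,0,0,-1,0,0,0]'
python3 -m inch '[0.78,0,0,-15,0,0,0,0.78,0,0,-50,0,0,0,0.78,0,0,-100,0,0,0,0.7,0,0,-130,0,0,0,0.7,0,0,-130,0,0,0]'
python3 - <<'E'
from h import *
s=ctrl.snapshot('scene');t=ctrl.snapshot('top');w=ctrl.snapshot('wrist'); save(w,'w3')
for n in 'trivet_mid pale_hinge pale_leaf_rail dark_hinge dark_leaf_rail'.split(): print(n,best(s,n),best(t,n),best(w,n))
P,R,o=pose(); print(P,o['orientation'],o['opening'],o['force'],o['clock'])
E
```

```text
clock: 9.95
tool_pos: [0.4448, -0.0005, 0.1863]
orientation: [-180.0, 0.0, -90.0]
force: [0.7, 0.1, -0.0]
opening: 0.019
gripper_force: 0.0
clock: 10.45
tool_pos: [0.446, -0.0002, 0.3207]
orientation: [-179.5, 0.1, -89.9]
force: [1.0, 0.1, -0.2]
opening: 0.0256
gripper_force: 0.0
trivet_mid [] [] [([0.4406, 0.005, 0.0176], 0.65), ([0.4456, -0.0819, 0.0261], 0.42)]
pale_hinge [([0.4444, 0.0341, 0.0204], 0.77), ([0.4497, -0.028, 0.0314], 0.36)] [] [([0.4455, 0.0359, 0.0242], 0.72)]
pale_leaf_rail [([0.4461, 0.0842, 0.0278], 0.55)] [([0.3988, 0.3308, 0.0232], 0.34)] [([0.4485, 0.0833, 0.0305], 0.57)]
dark_hinge [([0.448, -0.0236, 0.034], 0.98)] [] [([0.4415, -0.03, 0.0356], 0.83)]
dark_leaf_rail [([0.443, -0.0809, 0.0289], 0.75)] [([0.5729, -0.0051, 0.0561], 0.2)] [([0.4461, -0.0867, 0.0259], 0.77)]
[ 0.44450863 -0.00057783  0.31620168] [-1.79996256e+02  1.53548438e-03 -8.99810868e+01] 0.02630577743377811 [ 0.98996173 -0.34707638 -0.3816744 ] 11.35
```

View pics/w3.png

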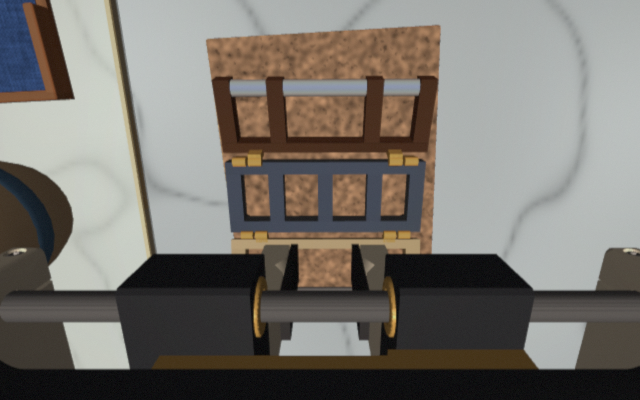

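The wrist picture shows the open trivet standing on the mat. The panel is level at (228–424, 162–232), the dark rail is at (325,88), and the pale leaf is behind the fingers. Next I turn 90° and go above the pale rail.

```bash
python3 -m inch '[0.7,-40,0,15,0,0,-8,0.7,-85,0,30,0,0,-16,0.7,-85,0,30,0,0,-24,0.7,-85,0,30,0,0,-30,0.7,-85,0,30,0,0,-30]'
python3 -m inch '[0.7,0,0,0,0,0,-30,0.7,0,0,0,0,0,-30,0.7,0,0,0,0,0,-30,0.7,0,0,0,0,0,-30]'
python3 -m inch '[0.7,0,0,0,0,0,-30,0.7,0,0,0,0,0,-30,0.7,0,0,0,0,0,-30,0.7,0,0,0,0,0,-30,0.7,0,0,0,0,0,-30]'
python3 - <<'E'
from h import *
w=ctrl.snapshot('wrist'); save(w,'w4')
for n in 'pale_hinge pale_leaf_rail'.split(): print(n,best(w,n),best(w,n,'recognise'))
P,R,o=pose(); print(P,o['orientation'],o['opening'],o['clock'])
for z in (.015,.03,.08): print(proj(w,[P[0],P[1],z]),proj(w,[P[0]+.03,P[1],z]))
E
```

```text
clock: 11.85
tool_pos: [0.4444, 0.0849, 0.286]
orientation: [180.0, -0.0, -59.8]
force: [0.5, -0.2, 0.2]
opening: 0.0266
gripper_force: 0.0
clock: 12.25
tool_pos: [0.4445, 0.0841, 0.2863]
orientation: [-180.0, -0.0, -29.9]
force: [1.2, -0.1, -0.2]
opening: 0.0263
gripper_force: 0.0
clock: 12.75
tool_pos: [0.4445, 0.0841, 0.2863]
orientation: [-180.0, -0.0, -0.1]
force: [0.4, 0.2, -0.1]
opening: 0.0266
gripper_force: 0.0
pale_hinge [([0.4426, 0.0383, 0.0244], 0.82), ([0.4391, 0.0007, 0.0032], 0.53)] [([0.4791, -0.0054, 0.0279], 0.94), ([0.4623, 0.0028, 0.0026], 0.51)]
pale_leaf_rail [([0.4475, 0.087, 0.0298], 0.73), ([0.4425, -0.0307, 0.0313], 0.32)] [([0.4808, 0.0707, 0.0283], 0.55)]
[0.44446526 0.08431012 0.28621002] [-1.79994391e+02 -4.51772234e-03 -1.25286731e-01] 0.02643871211628356 13.0
[320.77312772 205.99984732] [320.55910953 166.87037909]
[320.61230215 212.53878063] [320.37960704 171.32593226]
[319.91164377 241.02652945] [319.58909531 190.94776067]
```

View pics/w4.png

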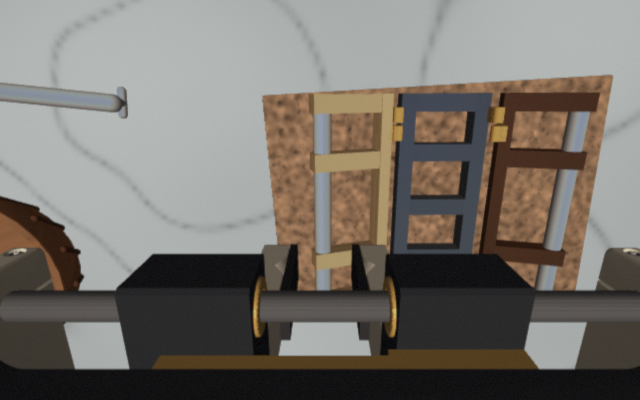

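The wrist picture shows the pale rail's bare middle section at (322,209), between the leaf's cross bars at rows 160 and 258. My grasp line projects to column 320, so the rail is about 1.5 mm towards -y. I descend and pinch.

```bash
python3 -m inch '[0.7,0,1.5,40,0,0,0,0.7,0,1.5,70,0,0,0,0.7,0,1.5,80,0,0,0,0.7,0,1.5,86,0,0,0,0.7,0,1.5,91,0,0,0]'
python3 -m inch '[1,0,0,0,0,0,0,1,0,0,0,0,0,0,1,0,0,0,0,0,0,1,0,0,0,0,0,0]'
```

```text
clock: 13.5
tool_pos: [0.445, 0.0833, 0.1955]
orientation: [-180.0, -0.0, 0.0]
force: [0.6, -0.3, 0.8]
opening: 0.0263
gripper_force: 0.0
clock: 13.9
tool_pos: [0.445, 0.0834, 0.196]
orientation: [-179.9, -0.1, 0.0]
force: [0.3, 3.1, 0.6]
opening: 0.0111
gripper_force: 30.0
```

```bash
python3 -m inch '[1,0,1.5,-5,0,0,0,1,0,3.5,-11,0,0,0,1,0,6.5,-18.6,0,0,0,1,0,6.5,-18.6,0,0,0]'
```

```text
clock: 14.3
tool_pos: [0.4444, 0.0758, 0.2148]
orientation: [-180.0, -0.0, 0.0]
force: [0.3, 1.5, 0.2]
opening: 0.0113
gripper_force: 30.0
```

```bash
python3 -m inch '[1,0,5.5,-7.5,0,0,0,1,0,11.7,-14,0,0,0,1,0,19.4,-19.2,0,0,0,1,0,27.5,-23.1,0,0,0,1,0,27.5,-23.1,0,0,0]'
```

```text
clock: 14.8
tool_pos: [0.4443, 0.0478, 0.2373]
orientation: [-180.0, -0.0, -0.0]
force: [1.4, -1.1, -2.1]
opening: 0.0112
gripper_force: 30.0
```

```bash
python3 -m inch '[1,0,9,-2,0,0,0,1,0,18,-2.2,0,0,0,1,0,18,-2.2,0,0,0]'
python3 -m inch '[1,0,9,0.8,0,0,0,1,0,18,3.5,0,0,0,1,0,18,3.5,0,0,0]'
python3 -m inch '[1,0,8,4,0,0,0,1,0,15.8,9.1,0,0,0,1,0,15.8,9.1,0,0,0]'
```

```text
clock: 15.1
tool_pos: [0.4446, 0.0301, 0.2399]
orientation: [180.0, -0.0, 0.0]
force: [-2.6, -1.1, 12.3]
opening: 0.0107
gripper_force: 30.0
clock: 15.4
tool_pos: [0.4446, 0.0118, 0.2361]
orientation: [179.9, -0.0, 0.0]
force: [0.6, -4.5, 9.6]
opening: 0.0109
gripper_force: 30.0
clock: 15.7
tool_pos: [0.4445, -0.0041, 0.2264]
orientation: [179.9, 0.0, 0.0]
force: [1.3, -5.6, 5.7]
opening: 0.0108
gripper_force: 30.0
```

```bash
python3 -m inch '[1,0,6.5,6,0,0,0,1,0,11.5,13,0,0,0,1,0,11.5,13,0,0,0]'
python3 - <<'E'
from h import *
s=ctrl.snapshot('scene');w=ctrl.snapshot('wrist'); save(w,'w5')
for n in 'pale_hinge pale_leaf_rail dark_hinge dark_leaf_rail'.split(): print(n,best(s,n),best(w,n))
E
```

```text
clock: 16.0
tool_pos: [0.4443, -0.0151, 0.2125]
orientation: [180.0, 0.1, -0.0]
force: [2.1, -1.6, 0.1]
opening: 0.011
gripper_force: 30.0
pale_hinge [([0.4408, 0.0361, 0.0215], 0.75)] [([0.4414, 0.0384, 0.0238], 0.66)]
pale_leaf_rail [([0.4452, -0.0174, 0.0426], 0.98)] [([0.4442, -0.0143, 0.0453], 0.62)]
dark_hinge [([0.4497, -0.031, 0.0314], 0.94)] [([0.4421, -0.0336, 0.0316], 0.78)]
dark_leaf_rail [] [([0.4421, -0.0879, 0.0264], 0.59)]
```

View pics/w5.png

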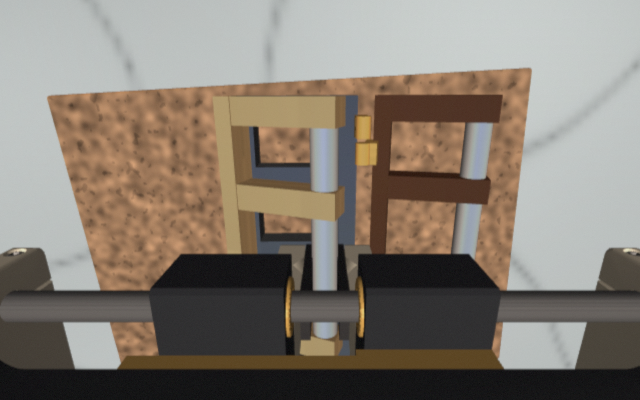

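The wrist picture shows the pale leaf nearly folded, with its rail at (324,200) between the fingers. The dark leaf is still open at (435,180). I release, rise, close the fingers and press the leaf home.

```bash
python3 -m inch '[0.8,0,0,0,0,0,0,0.78,0,0,0,0,0,0,0.78,0,0,-10,0,0,0,0.78,0,0,-30,0,0,0,0.78,0,0,-30,0,0,0]'
python3 -m inch '[1,0,3,0,0,0,0,1,0,3,0,0,0,0,1,0,3,8,0,0,0,1,0,3,16,0,0,0,1,0,3,20,0,0,0]'
python3 -m inch '[1,0,0,4,0,0,0,1,0,0,7,0,0,0,1,0,0,9,0,0,0]'
```

```text
clock: 17.0
tool_pos: [0.4455, -0.0139, 0.246]
orientation: [-179.9, -0.2, 0.1]
force: [0.2, 0.2, 0.5]
opening: 0.0195
gripper_force: 0.0
clock: 17.5
tool_pos: [0.4441, -0.0176, 0.222]
orientation: [180.0, 0.1, 0.0]
force: [0.2, 0.2, -0.1]
opening: 0.0004
gripper_force: 0.1
clock: 17.8
tool_pos: [0.4444, -0.0174, 0.2141]
orientation: [180.0, 0.0, 0.0]
force: [-1.5, 0.5, 6.4]
opening: 0.0003
gripper_force: 3.3
```

```bash
python3 -m inch '[1,0,0,1.5,0,0,0,1,0,0,2.5,0,0,0,1,0,0,2.5,0,0,0]'
python3 - <<'E'
from h import *
P,R,o=pose(); print(P,o['force'])
w=ctrl.snapshot('wrist')
s=ctrl.snapshot('scene')
for n in 'pale_hinge pale_leaf_rail dark_hinge dark_leaf_rail'.split(): print(n,best(s,n),best(w,n))
E
```

```text
clock: 18.1
tool_pos: [0.4446, -0.0173, 0.2133]
orientation: [180.0, -0.0, 0.1]
force: [-8.0, 2.0, 22.5]
opening: 0.0005
gripper_force: 11.4
[ 0.44456365 -0.01728664  0.21328085] [-7.98458218  2.04275309 22.45516976]
pale_hinge [([0.4405, 0.0363, 0.0209], 0.78), ([0.4004, 0.3295, 0.028], 0.52)] [([0.4433, 0.0339, 0.0246], 0.67)]
pale_leaf_rail [([0.4457, -0.0222, 0.0262], 0.66)] [([0.4456, -0.018, 0.029], 0.71)]
dark_hinge [([0.4477, -0.0281, 0.0333], 0.89)] [([0.4402, -0.0297, 0.0342], 0.86)]
dark_leaf_rail [([0.4453, -0.0849, 0.0296], 0.65), ([0.4468, -0.0227, 0.0302], 0.48)] [([0.442, -0.0876, 0.026], 0.78)]
```

```bash
python3 -m inch '[1,0,0,-20,0,0,0,1,0,0,-60,0,0,0,0.7,0,40,-70,0,0,0,0.7,0,69,-70,0,0,0,0.7,0,69,-70,0,0,0]'
python3 - <<'E'
from h import *
w=ctrl.snapshot('wrist'); P,R,o=pose(); print(P,o['opening'],o['clock'])
for n in 'dark_leaf_rail dark_hinge pale_leaf_rail'.split(): print(n,best(w,n))
# bright steel pixels of the rail near its line, beyond the fingers
f=w['frame'].astype(int)
for z in (.025,):
  for dx in (.02,.025,.05):
    u,v=proj(w,[P[0]+dx,P[1],z]); v=int(round(v)); r=f[v]; m=[c for c in range(int(u)-40,int(u)+40) if r[c].min()>110 and r[c].max()-r[c].min()<40]
    print(dx,u,v,m[:1],m[-1:],len(m), proj(w,[P[0]+dx,P[1]+.01,z])[0])
E
```

```text
clock: 19.1
tool_pos: [0.4443, -0.0883, 0.2825]
orientation: [-180.0, -0.1, -0.1]
force: [-0.6, -0.0, 0.5]
opening: 0.0192
gripper_force: 0.0
[ 0.44432367 -0.08748782  0.28222293] 0.022230167799660784 19.15
dark_leaf_rail [([0.4402, -0.085, 0.0273], 0.93)]
dark_hinge [([0.4425, -0.0335, 0.037], 0.65)]
pale_leaf_rail [([0.4458, -0.019, 0.0269], 0.56)]
0.02 319.6508141359006 185 [315] [329] 15 305.3613934264708
0.025 319.6098749114875 178 [315] [329] 15 305.23349101989226
0.05 319.39747044362827 142 [315] [329] 15 304.56989501344714
```

```bash
python3 -m inch '[0.7,0,0,40,0,0,0,0.7,0,0,65,0,0,0,0.7,0,0,76,0,0,0,0.7,0,0,82,0,0,0,0.7,0,0,86,0,0,0]'
python3 -m inch '[1,0,0,0,0,0,0,1,0,0,0,0,0,0,1,0,0,0,0,0,0,1,0,0,0,0,0,0]'
```

```text
clock: 19.8
tool_pos: [0.4447, -0.0858, 0.1956]
orientation: [180.0, 0.0, 0.1]
force: [0.3, 0.0, 0.8]
opening: 0.0262
gripper_force: 0.0
clock: 20.2
tool_pos: [0.4448, -0.0863, 0.1965]
orientation: [-180.0, -0.1, 0.0]
force: [-0.8, 0.9, -0.3]
opening: 0.0109
gripper_force: 30.0
```

```bash
python3 -m inch '[1,0,-0.5,-9,0,0,0,1,0,-1.7,-17,0,0,0,1,0,-4,-24,0,0,0,1,0,-7.1,-30.1,0,0,0,1,0,-7.1,-30.1,0,0,0]'
python3 -m inch '[1,0,-5.5,-7.8,0,0,0,1,0,-12.1,-14.4,0,0,0,1,0,-12.1,-14.4,0,0,0]'
```

```text
clock: 20.7
tool_pos: [0.4446, -0.0791, 0.2272]
orientation: [-180.0, -0.1, 0.1]
force: [-0.9, -3.4, 1.8]
opening: 0.0111
gripper_force: 30.0
clock: 21.0
tool_pos: [0.4447, -0.0666, 0.2414]
orientation: [-180.0, -0.1, 0.1]
force: [-0.6, -3.9, 4.7]
opening: 0.0111
gripper_force: 30.0
```

```bash
python3 -m inch '[1,0,-8,-5.5,0,0,0,1,0,-16.3,-9.6,0,0,0,1,0,-16.3,-9.6,0,0,0]'
python3 -m inch '[1,0,-9,-2.6,0,0,0,1,0,-18.5,-3.5,0,0,0,1,0,-18.5,-3.5,0,0,0]'
```

```text
clock: 21.3
tool_pos: [0.4448, -0.0501, 0.2506]
orientation: [-180.0, -0.1, 0.1]
force: [-1.3, -1.6, 7.7]
opening: 0.0109
gripper_force: 30.0
clock: 21.6
tool_pos: [0.4448, -0.0316, 0.2538]
orientation: [-180.0, -0.0, 0.1]
force: [-2.1, 0.7, 8.3]
opening: 0.0105
gripper_force: 30.0
```

```bash
python3 -m inch '[1,0,-9,0.2,0,0,0,1,0,-18.5,2.6,0,0,0,1,0,-18.5,2.6,0,0,0]'
python3 -m inch '[1,0,-8.5,4,0,0,0,1,0,-16.3,9.4,0,0,0,1,0,-16.3,9.4,0,0,0]'
python3 -m inch '[1,0,-6.5,7,0,0,0,1,0,-11.5,13.4,0,0,0,1,0,-11.5,13.4,0,0,0]'
```

```text
clock: 21.9
tool_pos: [0.4447, -0.013, 0.2505]
orientation: [-180.0, -0.0, 0.1]
force: [1.1, 0.7, 0.0]
opening: 0.0111
gripper_force: 30.0
clock: 22.2
tool_pos: [0.4446, 0.0033, 0.2409]
orientation: [-180.0, 0.0, 0.1]
force: [0.6, 1.3, 0.9]
opening: 0.0109
gripper_force: 30.0
clock: 22.5
tool_pos: [0.4446, 0.0145, 0.2273]
orientation: [180.0, 0.0, 0.1]
force: [0.7, 3.3, 0.6]
opening: 0.0106
gripper_force: 30.0
```

```bash
python3 -m inch '[0.8,0,0,0,0,0,0,0.78,0,0,0,0,0,0,0.78,0,0,-10,0,0,0,0.78,0,0,-30,0,0,0,0.78,0,0,-30,0,0,0]'
python3 -m inch '[1,0,-3,0,0,0,0,1,0,-3,0,0,0,0,1,0,-3,8,0,0,0,1,0,-3,16,0,0,0,1,0,-3,21,0,0,0]'
python3 -m inch '[1,0,0,3,0,0,0,1,0,0,6,0,0,0,1,0,0,8,0,0,0]'
```

```text
clock: 23.0
tool_pos: [0.4453, 0.0139, 0.2608]
orientation: [-179.9, -0.2, 0.0]
force: [0.0, -0.7, 0.1]
opening: 0.0191
gripper_force: 0.0
clock: 23.5
tool_pos: [0.4441, 0.0168, 0.2358]
orientation: [180.0, 0.1, 0.0]
force: [0.0, 0.8, 0.3]
opening: 0.0004
gripper_force: 0.2
clock: 23.8
tool_pos: [0.4445, 0.0169, 0.2289]
orientation: [180.0, 0.0, 0.0]
force: [-2.6, -0.7, 11.4]
opening: 0.0006
gripper_force: 5.5
```

```bash
python3 -m inch '[1,0,0,1,0,0,0,1,0,0,2,0,0,0,1,0,0,2,0,0,0]'
python3 -m inch '[1,0,0,-20,0,0,0,1,0,0,-60,0,0,0,0.02,0,17,-100,0,0,0,0.02,0,17,-100,0,0,0,0.02,0,17,-100,0,0,0]'
python3 - <<'E'
from h import *
s=ctrl.snapshot('scene');w=ctrl.snapshot('wrist'); save(w,'w6')
for n in 'pale_hinge dark_hinge dark_leaf_rail trivet_mid'.split(): print(n,best(s,n),best(w,n))
P,R,o=pose(); print(P,o['orientation'],o['opening'],o['clock'])
for z in (.02,.05): print(proj(w,[P[0],P[1],z]),proj(w,[P[0]+.05,P[1],z]),proj(w,[P[0],P[1]+.01,z]))
E
```

```text
clock: 24.1
tool_pos: [0.4446, 0.0167, 0.2284]
orientation: [180.0, -0.0, 0.1]
force: [-5.6, -2.2, 20.7]
opening: 0.0001
gripper_force: 9.9
clock: 24.6
tool_pos: [0.4445, -0.0003, 0.3282]
orientation: [-179.9, -0.2, -0.0]
force: [-0.4, -0.4, 0.4]
opening: 0.0192
gripper_force: 0.0
pale_hinge [([0.4408, 0.0336, 0.0247], 0.63)] [([0.4419, 0.0356, 0.0222], 0.9)]
dark_hinge [([0.4485, -0.0278, 0.0325], 0.76)] [([0.4404, -0.0298, 0.0331], 0.63)]
dark_leaf_rail [([0.4443, 0.0236, 0.0425], 0.95)] [([0.4417, 0.0223, 0.0457], 0.84)]
trivet_mid [([0.4431, -0.0018, 0.0178], 0.78)] [([0.4413, 0.0045, 0.0161], 0.82), ([0.4418, 0.0216, 0.0423], 0.22)]
[4.44521940e-01 1.78718165e-05 3.26784147e-01] [1.79976910e+02 4.56981784e-02 3.06496862e-02] 0.05887514489449393 25.1
[321.12163579 192.5236602 ] [320.94011686 133.06855479] [309.37632731 192.53138695]
[320.84577002 203.20818872] [320.62773997 137.69195417] [307.85262264 203.21740951]
```

View pics/w6.png

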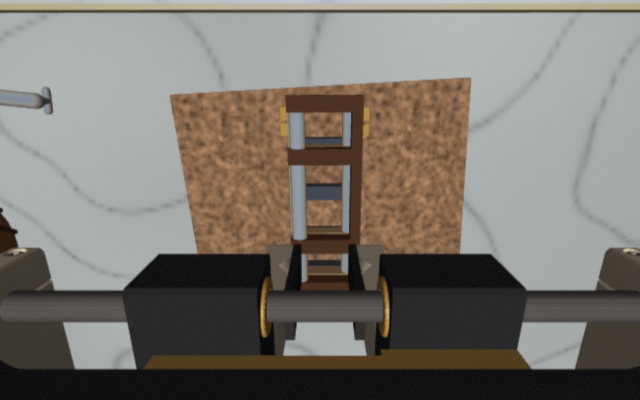

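The wrist picture shows the folded pack at (287–362, 95–290), with the dark leaf on top and the finger opening straddling it at the middle. Rail heights match the folded values. I descend and grip across 60 mm.

```bash
python3 -m inch '[0.01,0,-1.5,30,0,0,0,0.01,0,-1.5,60,0,0,0,0.01,0,-1.5,60,0,0,0,0.01,0,-1.5,60,0,0,0]'
python3 -m inch '[0.01,0,0,30,0,0,0,0.01,0,0,55,0,0,0,0.01,0,0,70,0,0,0,0.01,0,0,78,0,0,0,0.01,0,0,80,0,0,0]'
python3 -m inch '[1,0,0,0,0,0,0,1,0,0,0,0,0,0,1,0,0,0,0,0,0,1,0,0,0,0,0,0,1,0,0,0,0,0,0]'
```

```text
clock: 25.5
tool_pos: [0.4447, 0.0015, 0.2674]
orientation: [179.9, 0.1, 0.0]
force: [0.8, 1.1, -0.5]
opening: 0.0859
gripper_force: 0.0
clock: 26.0
tool_pos: [0.445, 0.0016, 0.1875]
orientation: [-180.0, -0.0, 0.0]
force: [0.2, 0.7, -0.1]
opening: 0.0869
gripper_force: 0.0
clock: 26.5
tool_pos: [0.4446, 0.0013, 0.1877]
orientation: [180.0, -0.0, 0.0]
force: [-0.6, -1.6, 6.2]
opening: 0.0599
gripper_force: 30.0
```

```bash
python3 -m inch '[1,0,0,-5,0,0,0,1,0,0,-20,0,0,0,1,0,0,-50,0,0,0,1,0,0,-90,0,0,0,1,0,0,-130,0,0,0]'
python3 -m inch '[1,0,0,0,0,0,8,1,0,20,0,0,0,16,1,0,50,0,0,0,24,1,0,90,0,0,0,30,1,0,120,0,0,0,30]'
python3 -m inch '[1,0,0,0,0,0,30,1,0,0,0,0,0,30,1,0,0,0,0,0,30,1,0,0,0,0,0,30]'
python3 -m inch '[1,0,0,0,0,0,30,1,0,0,0,0,0,30,1,0,0,0,0,0,30,1,0,0,0,0,0,30,1,0,0,0,0,0,30]'
python3 - <<'E'
from h import *
t=ctrl.snapshot('top'); s=ctrl.snapshot('scene'); w=ctrl.snapshot('wrist')
from itertools import product
def plane(p,m,z):
    v,u=np.nonzero(m); d=np.linalg.inv(p['K'])@np.c_[u,v,np.ones(len(u))].T
    C=-p['R'].T@p['t']; D=p['R'].T@d; k=(z-C[2])/D[2]
    return (C[:,None]+k*D)[:2].T
for nm,p in (('t',t),('s',s),('w',w)):
    print(nm,best(p,'tray_floor'))
    for d in ctrl.trace(p,'tray_floor')[:1]:
        print(d['p'],d['pixels'].sum(),cv2.minAreaRect(plane(p,d['pixels'],.07).astype(np.float32)))
P,R,o=pose(); print(P,o['orientation'],o['opening'],o['force'],o['clock'])
E
```

```text
clock: 27.0
tool_pos: [0.4435, 0.0011, 0.3179]
orientation: [180.0, 0.2, -0.0]
force: [1.5, 0.9, -5.9]
opening: 0.0594
gripper_force: 30.0
clock: 27.5
tool_pos: [0.4435, -0.1199, 0.3168]
orientation: [180.0, 0.1, -30.2]
force: [0.6, 0.0, -5.8]
opening: 0.0598
gripper_force: 30.0
clock: 27.9
tool_pos: [0.4437, -0.1187, 0.3165]
orientation: [179.9, 0.1, -60.4]
force: [0.6, 0.7, -5.7]
opening: 0.0595
gripper_force: 30.0
clock: 28.4
tool_pos: [0.4438, -0.1185, 0.3166]
orientation: [179.9, 0.0, -90.1]
force: [0.3, 0.4, -5.8]
opening: 0.0596
gripper_force: 30.0
t [([0.6634, -0.1732, 0.0685], 0.67)]
0.98 2472 ((0.6584081649780273, -0.17086631059646606), (0.09869691729545593, 0.19679495692253113), 1.3488023281097412)
s [([0.6614, -0.1761, 0.0657], 0.96)]
0.93 3076 ((0.6598871350288391, -0.17045357823371887), (0.10656758397817612, 0.1948583424091339), 2.1022560596466064)
w []
0.76 18447 ((0.6198727488517761, -0.16220584511756897), (0.17782080173492432, 0.0695943757891655), 74.87691497802734)
[ 0.44450035 -0.11857591  0.31715881] [ 1.79998020e+02  2.35910973e-03 -8.99516533e+01] 0.059947722681750255 [-0.19854959  0.01666833 -5.27964575] 28.85
```

```bash
python3 -m inch '[1,40,-15,0,0,0,0,1,54,-55,0,0,0,0,1,54,-105,0,0,0,0,1,54,-145,0,0,0,0,1,54,-170,0,0,0,0]'
python3 -m inch '[1,0,-25,10,0,0,-2,1,0,-40,20,0,0,-2,1,0,-46,20,0,0,-2,1,0,-46,20,0,0,-2,1,0,-46,20,0,0,-2]'
python3 - <<'E'
from h import *
w=ctrl.snapshot('wrist'); save(w,'w7')
P,R,o=pose(); print(P,o['orientation'],o['clock'],best(w,'tray_floor'))
c=np.array([.6605,-.1725,0]); A=Ro.from_euler('z',2,degrees=True)
im=cv2.imread('pics/w7.png')
for hx,hy,z,col in ((.048,.096,.076,(0,0,255)),(.042,.09,.064,(0,255,0)) ):
    q=[proj(w,c+A.apply([a*hx,b*hy,z])) for a,b in ((-1,-1),(1,-1),(1,1),(-1,1))]
    print(np.round(q).tolist()); cv2.polylines(im,[np.int32(np.round(q))],True,col,1)
cv2.imwrite('pics/w7o.png',im)
E
```

```text
clock: 29.35
tool_pos: [0.6174, -0.1728, 0.3163]
orientation: [-180.0, -0.0, -90.0]
force: [-0.4, -0.2, -5.8]
opening: 0.0595
gripper_force: 30.0
clock: 29.85
tool_pos: [0.6601, -0.1726, 0.2974]
orientation: [180.0, -0.0, -88.0]
force: [1.1, -0.3, -5.5]
opening: 0.0598
gripper_force: 30.0
[ 0.66000433 -0.17254358  0.29773926] [-1.79986103e+02 -5.08381164e-05 -8.79807701e+01] 29.9 []
[[415.0, 67.0], [237.0, 67.0], [257.0, 361.0], [394.0, 360.0]]
[[399.0, 80.0], [253.0, 80.0], [268.0, 342.0], [383.0, 342.0]]
```

View pics/w7o.png

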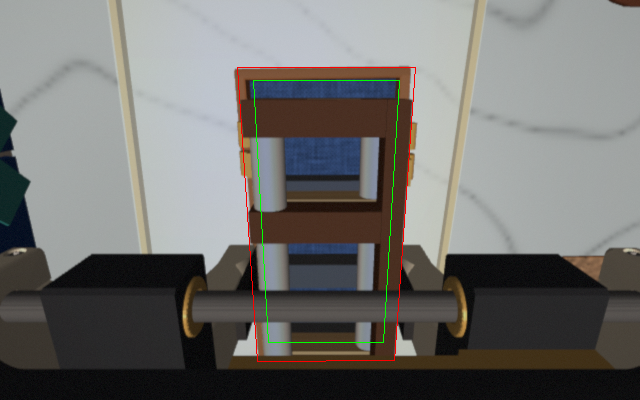

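The overlay picture shows the tray's far edge at row 68, spanning columns 236–409. I predicted row 67 and columns 237–415, so the tray lies about 2.5 mm further in +x and its y agrees. The pack fits inside with margin. I correct by 2.5 mm and lower.

```bash
python3 -m inch '[1,0,-2.5,15,0,0,0,1,0,-2.5,28,0,0,0,1,0,-2.5,34,0,0,0,1,0,-2.5,34,0,0,0]'
python3 -m inch '[1,0,0,3,0,0,0,1,0,0,6,0,0,0,1,0,0,9,0,0,0,1,0,0,12,0,0,0,1,0,0,12,0,0,0]'
```

```text
clock: 30.35
tool_pos: [0.6623, -0.1724, 0.261]
orientation: [179.8, 0.0, -88.0]
force: [-0.6, 0.3, -5.6]
opening: 0.0599
gripper_force: 30.0
clock: 30.85
tool_pos: [0.6628, -0.1724, 0.2507]
orientation: [180.0, 0.0, -88.0]
force: [0.0, -0.2, -5.4]
opening: 0.0596
gripper_force: 30.0
```

Below the rim with no side force; I continue to contact.

```bash
python3 -m inch '[1,0,0,1.5,0,0,0,1,0,0,3,0,0,0,1,0,0,3,0,0,0]'
python3 -m inch '[1,0,0,1,0,0,0,1,0,0,1.5,0,0,0,1,0,0,1.5,0,0,0]'
```

```text
clock: 31.15
tool_pos: [0.663, -0.1724, 0.248]
orientation: [180.0, 0.0, -88.0]
force: [-0.4, -0.2, -6.5]
opening: 0.0597
gripper_force: 30.0
clock: 31.45
tool_pos: [0.663, -0.1724, 0.2478]
orientation: [-180.0, -0.0, -88.0]
force: [-4.9, 3.2, 6.0]
opening: 0.0598
gripper_force: 30.0
```

Contact with the floor at the expected height. I release and rise clear.

```bash
python3 -m inch '[0.25,0,0,0,0,0,0,0.12,0,0,0,0,0,0,0.02,0,0,0,0,0,0,0.02,0,0,0,0,0,0,0.02,0,0,0,0,0,0]'
python3 -m inch '[0.02,0,0,-10,0,0,0,0.02,0,0,-30,0,0,0,0.02,0,0,-60,0,0,0,0.02,0,0,-90,0,0,0,0.02,0,0,-120,0,0,0]'
python3 -m inch '[0.02,0,60,0,0,0,0,0.02,0,120,0,0,0,0,0.02,0,150,0,0,0,0,0.02,0,180,0,0,0,0,0.02,0,180,0,0,0,0]'
python3 - <<'E'
from h import *
s=ctrl.snapshot('scene'); t=ctrl.snapshot('top')
for n in 'trivet_mid pale_hinge dark_hinge dark_leaf_rail tray_floor'.split(): print(n,best(s,n),best(t,n))
for n,z in (('jar_sand_mid',.12),('jar_grey_mid',.12)): print(n,best(t,n))
im=np.hstack([cv2.resize(p['frame'][a:a+100,b:b+130],(390,300)) for p,a,b in ((s,210,190),(t,125,320))]); cv2.imwrite('pics/end.png',im[:,:,::-1])
P,R,o=pose(); print(P,o['force'],o['clock'])
E
```

```text
clock: 31.95
tool_pos: [0.6632, -0.1725, 0.2466]
orientation: [-180.0, -0.0, -88.0]
force: [-0.6, 0.6, 0.8]
opening: 0.0854
gripper_force: 0.0
clock: 32.45
tool_pos: [0.6629, -0.1725, 0.3687]
orientation: [-180.0, -0.0, -88.0]
force: [0.4, -0.3, 1.1]
opening: 0.0857
gripper_force: 0.0
clock: 32.95
tool_pos: [0.4794, -0.179, 0.3682]
orientation: [-179.9, 0.0, -88.0]
force: [1.6, -0.6, 1.0]
opening: 0.0855
gripper_force: 0.0
trivet_mid [([0.6647, -0.1713, 0.0784], 0.81)] [([0.6633, -0.1699, 0.0737], 0.56)]
pale_hinge [([0.6913, -0.165, 0.0797], 0.56)] [([0.6914, -0.1694, 0.0821], 0.77)]
dark_hinge [([0.634, -0.1663, 0.0939], 0.91)] [([0.6344, -0.1691, 0.0872], 0.58)]
dark_leaf_rail [([0.6819, -0.1665, 0.1038], 0.79)] [([0.684, -0.1658, 0.1065], 0.67)]
tray_floor [([0.6606, -0.1726, 0.0663], 0.64)] [([0.6637, -0.1739, 0.0665], 0.68)]
jar_sand_mid [([0.6583, 0.0052, 0.1237], 0.92)]
jar_grey_mid [([0.6422, -0.4046, 0.1163], 0.79), ([0.646, -0.1685, 0.0918], 0.53)]
[ 0.4832951  -0.17875212  0.3664568 ] [-0.41647398  0.5936828  -0.15286863] 33.65
```

View pics/end.png

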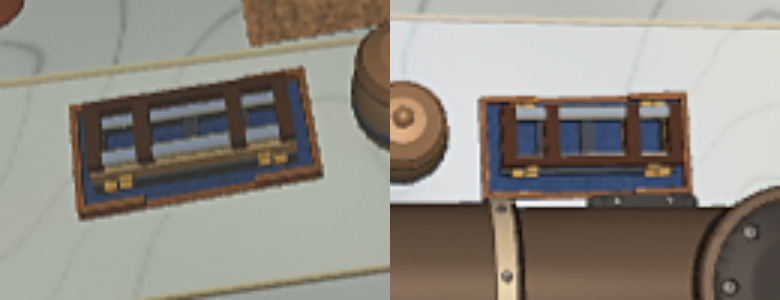

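The picture shows the pack flat inside the tray in both views, at (195,125) and (590,145), with both leaves folded. The rail and hinge heights match the folded pack resting on the tray floor.

```bash
python3 -c "
from plant import ctrl
print(ctrl.close_job())"
```

```text
the job is handed in; nothing more can be done
None
```

The job is handed in; no verdict came back. The last pictures and height readings, at about 34 s, show the trivet lying flat in its tray with both leaves folded. It was set down open on the mat, folded pale leaf first and then dark, and lowered into the tray. I saw no bystander disturbed on the way, but re-measured only the two jars at the end (unmoved).

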